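# Pin the cutter hub and twist off its cap

### The arm

A 6-joint arm with a two-finger parallel gripper is mounted at the origin on the work surface. World frame = base frame: x ahead of the robot, y to its left, z up, the work surface at z = 0. Lengths are in mm, angles in degrees, forces in N, time in s.
With the tool pointing down it reaches from about 300 to 850 mm from the base axis. Payload 4.2 kg.
Tool frame: the origin (TCP) lies between the finger pads; the fingertips stand 22 mm ahead of it and the grasp point (between the pads) lies 3 mm ahead of it; z points along the fingers, y is the direction in which the jaws open and shut (so a half turn about z gives the same grasp; the last joint's range is limited). The gripper opens to 91 mm and grips with 3 to 60 N. Pads are 32 mm wide; open, the fingers measure 118 mm over their backs; the gripper's body (76 mm by 178 mm) begins 60 mm behind the grasp point.
Start: joints at [-70.646, 18.312, 89.639, -0, 72.044, -1.146], TCP at [201.377, -538.598, 235.976] pointing down, gripper open.
Joint ranges: [-177.97, 177.97], [-48.28, 115.42], [12.27, 149.76], [-77.06, 257.06], [2.81, 150.46], [-146.56, 146.56]. Speed limits (degrees/s): [147.25, 147.25, 180, 180, 180, 180].

### API

Orientations are given as [roll, pitch, yaw] about the fixed x, y, z axes, in that order (R = Rz(yaw) Ry(pitch) Rx(roll)).
In Python, from workcell import telemetry, cams, env gives the robot as it stands.
- The arm moves only by the shell command python3 -m inch 'ROWS' [FORCE]. ROWS is JSON, a list of rows, each an object of numbers: "x", "y", "z": the shift along the tool's x, y, z in cm; "yaw": the turn about the tool's z in units of 5 degrees (1.0 is 5 degrees); "gripper": the gripper's target within -1 to 1 (fully open at 1, half-way at 0, shut at -1). A call has 1 to 12 rows; each row shifts and turns the commanded pose from where the row before left it, along the tool's axes as they then stand; what a row does not reach is not made up. A row lasts 1/12 s, in which the tool goes at most 41.7 mm and 7.16 degrees, less where a joint would pass 70% of its speed; a pose out of reach is approached as far as the arm can. A call is refused whole if a number of a shift passes 4.17 or a number of a turn 1, either way. A call with a gripper value outside its range is refused whole. The fingers move at their own pace and stop on an object; FORCE is the grip in N (left out, the last holds). Time passes only in rows, so rows that do not move let the fingers close. It gives the time, the measured TCP pose, the force and the opening at its end, in the units of the state.
- telemetry.state(): the state, without advancing time (a new reading comes with each control period).
- cams.grab_frame(name): name is "side" or "top"; returns a dict with "pixels" (420x560x3 uint8, red, green, blue), "mtx" (3x3 intrinsics, pixels), "rvec" (rotation vector, rad) and "tvec" (3), from world to camera coordinates, as OpenCV has them. Camera axes: x right, y down, z forward; pixel columns grow to the right and rows downward; lengths in mm; the calibration is good to about 2 mm. A picture is of the moment at which its call begins. There is no depth.
- env.job_done(): hands the job in, once; it reports no verdict.
The state is a dict: "time_s": time; "qpos": joint angles; "qvel": joint speeds; "effort": joint torques, N m; "ee_pos": TCP position; "ee_rot": TCP orientation; "force": force on the tool from outside, world axes, zero at the start; "torque": the same for the moment, N m; "gripper_width": finger opening in mm.
Only numpy, scipy, OpenCV 4.12 (cv2) and the standard library are available. Lean on these libraries where they do the work, as an engineer would, in place of code of your own. Each camera call takes 0.05 s, during which the arm holds its last target. There are 200 camera calls.

### The job

Lock the hub of the vegetable cutter: take the slim-handled lock pin out of the rack, push it fully home through the hole in the ear of the hub plate into the housing hole below, and let go of it there. Then twist the round cap off the hub, trying one way and then the other because you cannot see whether its thread is normal or reversed, and lift it straight off. Finish while holding the cap in the gripper, level and still, straight above the hub, about 10 cm or more higher than it sat and touching nothing else; the pin stays home, and the plug and all other things stay where they are.

Things in the scene. Friction and masses are not known exactly. Their poses are not given: they have to be found in the camera images.
- machine: Drive unit of a vegetable cutter, bowl taken off: a low square housing 220 x 220 mm, its top 86 mm above the worktop, fixed. Origin at the centre of its underside, z up along the axis on which the hub turns; x points from that axis towards the ear of the hub plate. Hub plate top 95 mm above the worktop. A square safety post, 42 mm wide, rises to 140 mm at x = -85, y = 85 mm.
- ear_hole (a point): Centre of the mouth of the hole in the ear of the hub plate, at the plate's top face. The hub plate is a flat steel disc 104 mm across and 6 mm thick with one square ear; the hole is 13 mm wide, chamfered, goes right through, and lies 68 mm from the hub axis along the machine's x.
- housing_hole (a point): Centre of the mouth of the 13 mm hole in the housing top, 34 mm deep, straight below the ear hole (3 mm gap under the plate). The two holes start lined up.
- hub (a joint): Turn of the hub in rad, positive anticlockwise seen from above; 0 with the holes lined up, as at the start. It turns freely until it is pinned and then has about 0.03 rad of play.
- cap_center (a point): Centre, half-way up, of the round grey cap on the hub: 49 mm across, 50 mm tall, 150 g, lower edge on the plate; z is its axis. Thread hand varies, unseen. Wrong way: blocked after 2 degrees (slips in the grip). Loosening way: turns easily 61 degrees to a firm stop, without rising; eased off the stop by 5 degrees, with no side load, it lifts straight off. Below 48 degrees it lifts 2 mm and catches.
- rack: White plastic rack block, 50 x 120 x 55 mm, fixed; origin at the centre of its underside. Two holes 13 mm wide and 50 mm deep in its top at y = +32 and -32 mm in its frame hold the lock pin and the plug, either way round.
- pin_grip (a point): Middle of the handle of the lock pin, upright in the rack. Steel, 84 mm tall: shank 10 mm thick, 40 mm long, pointed foot; collar 20 mm across, 4 mm thick; then a plain round handle 14 mm across, 40 mm tall. This point is 24 mm above the underside of the collar, 64 mm above the tip. z along the pin, handle up.
- pin_tip (a point): Lower tip of the lock pin's shank. With the collar resting on the hub plate it is 40 mm below the plate's top face, 55 mm above the worktop.
- plug_knob (a point): Centre of the ball knob, 28 mm across, of the other thing in the rack: a short plug with a ball on top. Not used; leave alone.
- jar_mid (a point): Glass spice jar, 52 mm across, 75 mm tall. This point is on its axis half-way up. Leave alone.
- spoon_mid (a point): Wooden spoon, 220 mm long, lying flat. Point at its middle. Leave alone.
- oil_mid (a point): Green glass oil bottle, 66 mm across, 200 mm tall. This point is on its axis half-way up. Leave alone.
- jug_mid (a point): Steel mug with a side handle, 90 mm across, 110 mm tall. This point is on its axis half-way up. Leave alone.
There are look-alikes about, which are no part of the job. Leave any green or yellow look-alike of the part that bears cap_center alone.

How it is judged (in metres and radians):
On the way, in this order (a step that is already met when the one before it is completed fails the run):
1. the lock pin is fully home through the ear into the housing, and let go (horizontal distance between each of pin_tip, ear_hole and housing_hole below 0.005 m and z of pin_tip in the frame of machine below 0.06 m and angle between pin_tip's own z axis and vertical below 0.15 rad and contact force between the fingers and pin below 0.5 N), for 0.2 s.
2. the cap is lifted off and held clear above the hub (horizontal distance between cap_center and machine below 0.06 m and z of cap_center in the frame of machine above 0.19 m and contact force between cap and machine below 0.1 N and contact force between the fingers and cap above 1 N), for 0.2 s.
At the end, for the whole second after the job is handed in: Cap in the fingers, within 60 mm of the hub axis, centre 190 mm or more high, level within 0.3 rad, slower than 0.03 m/s, off the machine; pin let go, upright within 0.15 rad, tip within 5 mm of the hole axis, 60 mm or less high; ear over the hole within 5 mm (all of step 1 and all of step 2 and angle between cap_center's own z axis and vertical below 0.3 rad and linear speed of cap below 0.03 m/s); the arm keeps its last pose, push and grip.
It fails at once if another thing was moved by more than 30 mm (distance of any of jar_mid, spoon_mid, oil_mid, jug_mid from where it was at the start of the episode above 0.03 m or distance of plug_knob from where it was at the start of the episode above 0.02 m).
It also fails if it takes over 72 s, if anything falls off the work surface, if the arm or the gripper's body presses on something with over 40 N, if the wrist force passes 120 N, or if a joint passes its speed limit or range.

## Working session

There is one attempt and no reset: what is moved stays moved. The work goes in short steps, Python scripts to look and compute and a shell command to move; the robot and the scene stay as the last step left them, time stands still between calls to the robot, and variables do not carry over. Pictures are saved under pics/ and viewed, about 8 in all and at most 12, crops included, and the job is handed in when it is done.

```bash
mkdir -p pics; ls
cat > h.py <<'E'
import numpy as np, cv2, json
from workcell import telemetry, cams, env
def grab(n,f):
    g=cams.grab_frame(n); cv2.imwrite(f'pics/{f}.png',cv2.cvtColor(g['pixels'],cv2.COLOR_RGB2BGR))
    np.savez(f'pics/{f}.npz',**g); return g
def load(f): return dict(np.load(f'pics/{f}.npz'))
def ray(g,u,v):
    R=cv2.Rodrigues(np.array(g['rvec'],float))[0]; t=np.array(g['tvec'],float).ravel()
    d=R.T@np.linalg.inv(g['mtx'])@np.array([u,v,1.]); return -R.T@t,d/np.linalg.norm(d)
def onz(g,u,v,z):
    o,d=ray(g,u,v); return (o+d*(z-o[2])/d[2]).round(1)
def proj(g,P):
    return cv2.projectPoints(np.array(P,float).reshape(-1,1,3),np.array(g['rvec'],float),np.array(g['tvec'],float),np.array(g['mtx'],float),None)[0].reshape(-1,2).round(1)
def tri(g1,p1,g2,p2):
    o,d=ray(g1,*p1);q,e=ray(g2,*p2)
    s=np.linalg.lstsq(np.c_[d,-e],q-o,rcond=None)[0]; a=o+s[0]*d;b=q+s[1]*e
    return ((a+b)/2).round(1),round(float(np.linalg.norm(a-b)),1)
def crop(f,u0,v0,u1,v1,k,o):
    i=cv2.imread(f'pics/{f}.png')[v0:v1,u0:u1]; cv2.imwrite(f'pics/{o}.png',cv2.resize(i,None,fx=k,fy=k,interpolation=cv2.INTER_CUBIC))
E
python3 -c "
from h import *
for n in('top','side'):
    g=grab(n,n+'0'); print(n,ray(g,280,210))
print(telemetry.state())"
```

```text
pics
top (array([ 458.51289361,   -5.42981402, 1364.00289648]), array([ 0.08809826, -0.03295903, -0.99556637]))
side (array([  488.64805968, -1008.60562502,   735.6224776 ]), array([ 0.08623894,  0.83439634, -0.54437634]))
{'time_s': 0.1, 'qpos': array([-7.06460044e+01,  1.83487999e+01,  8.96976680e+01,  2.58863727e-03,
        7.20443546e+01, -1.14710246e+00]), 'qvel': array([ 0.09374906, -0.05287194, -0.1206036 ,  0.01267462,  0.03221799,
        0.10702538]), 'effort': array([-3.13320697e-04, -4.13333809e+01, -2.32510650e+01,  7.28871161e-02,
        4.22409677e-02, -6.46351418e-05]), 'ee_pos': array([ 201.24805903, -538.2011978 ,  235.20793468]), 'ee_rot': array([-1.79909245e+02, -4.27900554e-03,  2.05002947e+01]), 'force': array([ 0.45670916, -0.53273023,  0.59049924]), 'torque': array([ 0.00598369, -0.05706861, -0.01447895]), 'gripper_width': 91.12604488422261}
```

View pics/top0.png

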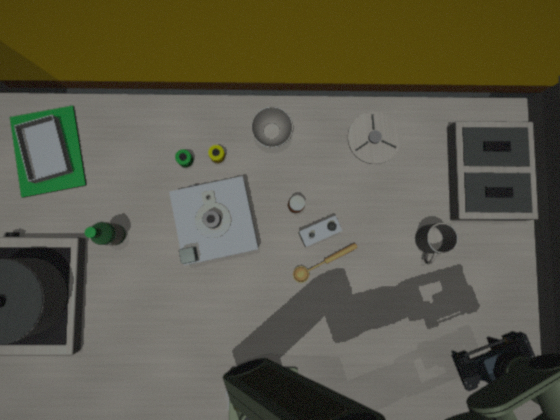

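View pics/side0.png

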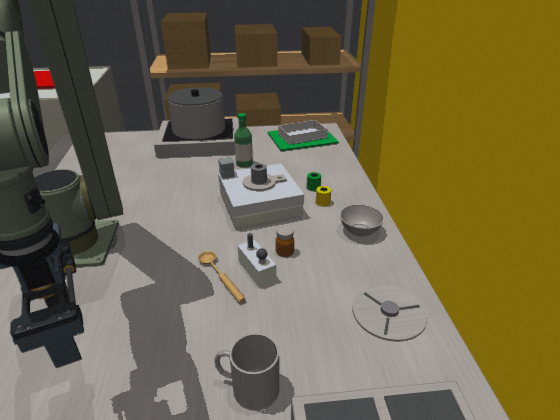

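Top view: machine at about (214,219), cap at (212,217), ear at (208,197), rack at (320,230). In the side view the slim pin is at (250,241) and the ball plug at (262,254). The green (184,157) and yellow (217,153) caps are look-alikes; the grey cap on the hub is the one meant. I'll confirm in enlarged crops.

```bash
python3 -c "
from h import *
crop('top0',160,165,360,275,4,'t1'); crop('side0',200,130,330,300,4.2,'s1')
g=load('top0');s=load('side0')
for p in [(212,217),(208,197),(312,235),(332,226),(297,203)]: print(p,onz(g,*p,95))
"
```

```text
(212, 217) [549.3 149.7  95. ]
(208, 197) [607.6 162.3  95. ]
(312, 235) [ 498.6 -140.4   95. ]
(332, 226) [ 525.  -198.7   95. ]
(297, 203) [591.6 -97.   95. ]
```

View pics/t1.png

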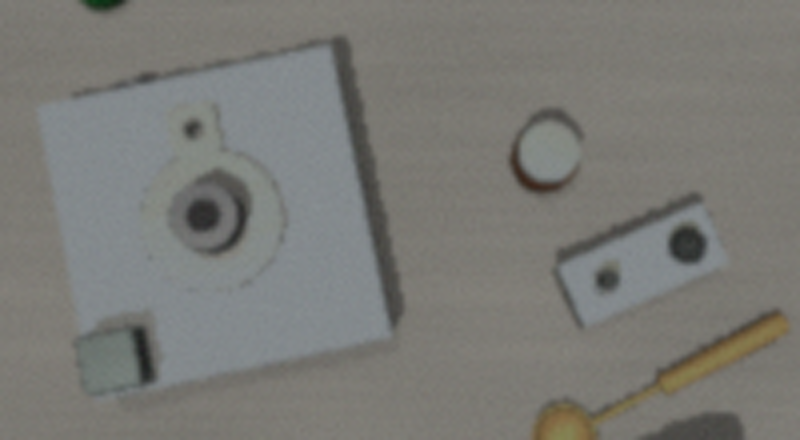

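View pics/s1.png

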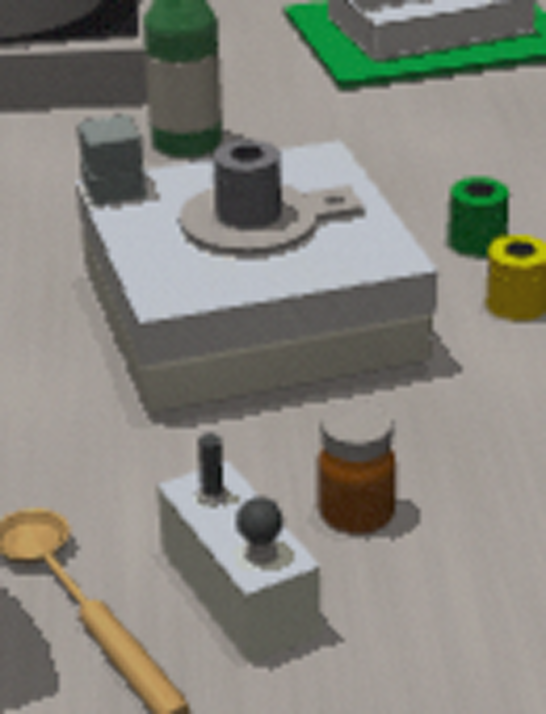

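Confirmed. The pin is the slim cylinder at top crop (607,279), which is full-frame ≈(311.9,234.7); the plug is the ball at (687,243), ≈(331.6,225.6). The cap is the grey one on the hub, and the ear hole is at crop (193,128), ≈(208.0,196.9). Next I'll measure them precisely.

```bash
cat > m.py <<'E'
from h import *
g=load('top0');s=load('side0'); f=lambda c,o,k:(o[0]+(c[0]+.5)/k-.5,o[1]+(c[1]+.5)/k-.5)
def dark(g,u,v,r,thr):
    P=cv2.cvtColor(g['pixels'],cv2.COLOR_RGB2GRAY).astype(float); w=P[v-r:v+r+1,u-r:u+r+1]; bg=np.median(w); d=np.clip(bg-thr-w,0,None)
    y,x=np.mgrid[-r:r+1,-r:r+1]; return (u+(d*x).sum()/d.sum(),v+(d*y).sum()/d.sum())
ear=dark(g,208,197,3,25); pin=dark(g,312,235,5,25); plug=dark(g,332,226,7,30)
E_=onz(g,*ear,95); print('ear',ear,E_,'pin',pin,onz(g,*pin,99),'plug',plug,onz(g,*plug,85))
ct=f((203,214),(160,165),4); C=onz(g,*ct,145); print('cap',ct,C, 'axis',np.degrees(np.arctan2(*(E_-C)[1::-1])),np.linalg.norm((E_-C)[:2]))
hs=[f(p,(160,165),4) for p in[(38,105),(338,40),(392,340),(90,395)]]; H=[onz(g,*p,86) for p in hs]; print('housing',H,np.mean(H,0), [np.degrees(np.arctan2(*(H[b]-H[a])[1::-1])) for a,b in[(1,0),(2,1)]])
pc=f((214,219),(160,165),4); print('platecentre',onz(g,*pc,95))
# side
st=f((209,438),(200,130),4.2); print('pin top tri',tri(g,pin,s,st))
print('ear tri',tri(g,ear,s,f((336,200),(200,130),4.2)),'cap tri',tri(g,ct,s,f((247,151),(200,130),4.2)))
E
python3 m.py
```

```text
ear (np.float64(207.527950310559), np.float64(196.7888198757764)) [608.2 163.7  95. ] pin (np.float64(311.2086049543677), np.float64(234.42894393741852)) [ 500.1 -137.7   99. ] plug (np.float64(331.2915145985401), np.float64(225.6646897810219)) [ 526.5 -198.2   85. ]
cap (210.375, 218.125) [542.6 148.  145. ] axis 13.459390673823147 67.4525759330213
housing [array([626. , 277.5,  86. ]), array([675.8,  58.4,  86. ]), array([455.8,  16.9,  86. ]), array([415.4, 234.4,  86. ])] [543.25 146.8   86.  ] [np.float64(102.80539633790384), np.float64(10.682539903957986)]
platecentre [542.4 146.3  95. ]
pin top tri (array([ 499.8, -137.6,   99.6]), 0.7)
ear tri (array([608.5, 163.6,  95.8]), 0.7) cap tri (array([541.9, 147.5, 149.2]), 0.7)
```

```bash
cat >> h.py <<'E'
def go(x,y,z,yaw=None):
    s=telemetry.state(); p=np.array(s['ee_pos']);R=cv2.Rodrigues(np.zeros(3))[0]
    from scipy.spatial.transform import Rotation as Ro
    R=Ro.from_euler('xyz',s['ee_rot'],degrees=True).as_matrix(); d=R.T@(np.array([x,y,z])-p)/10
    print('cm',d.round(3),'yawunits',None if yaw is None else round(((s['ee_rot'][2]-yaw+180)%360-180)/5,2),'|',s['time_s'],p.round(1),np.round(s['ee_rot'],2),'F',np.round(s['force'],1),'T',np.round(s['torque'],2),'w',round(s['gripper_width'],1),'j6',round(s['qpos'][5],1))
E
python3 -m inch '[{"x":2.8,"y":-1.8},{"x":2.8,"y":-1.8},{"x":2.8,"y":-1.8},{"x":2.8,"y":-1.8},{"x":2.8,"y":-1.8},{"x":2.8,"y":-1.8},{"x":2.8,"y":-1.8},{"x":2.8,"y":-1.8},{"x":2.8,"y":-1.8},{"x":2.8,"y":-1.8},{"x":2.8,"y":-1.8},{"x":2.8,"y":-1.8}]'
python3 -m inch '[{"x":2.8,"y":-1.8},{"x":2.8,"y":-1.8},{"x":2.8,"y":-1.8},{"yaw":-1},{"yaw":-1},{"yaw":-1},{"yaw":-1},{"yaw":-1},{"yaw":-1},{"yaw":-1},{"yaw":-1},{"yaw":-1}]'
python3 -m inch '[{"yaw":-1},{"yaw":-1},{"yaw":-1},{"yaw":-1},{"yaw":-1},{"yaw":-1},{"yaw":-1},{"yaw":-1},{"yaw":-1},{"yaw":-0.6},{},{}]'
python3 -c "
from h import *
go(500,-137.7,150,113.6)"
```

```text
cm [ 42.009 -27.038   8.567] yawunits -18.62 | 0.1 [ 201.2 -538.2  235.2] [-179.91   -0.     20.5 ] F [ 0.5 -0.5  0.6] T [ 0.01 -0.06 -0.01] w 91.1 j6 -1.1invalid input
invalid input
invalid input
```

```bash
python3 -m inch '[{"x":2.8,"y":-1.8,"z":0,"yaw":0,"gripper":1}]'; python3 -m inch '[{"x":2.8,"y":-1.8}]' 20; python3 -c "from h import *
go(500,-137.7,150,113.6)"
```

```text
time_s: 0.18
ee_pos: [219.4, -515.0, 235.1]
ee_rot: [179.9, 0.1, 20.3]
force: [0.5, -0.4, 0.3]
gripper_width: 91.2
cm [ 39.419 -25.678   8.373] yawunits -18.66 | 0.1833 [ 219.4 -515.   235.1] [1.7991e+02 1.4000e-01 2.0280e+01] F [ 0.5 -0.4  0.3] T [-0.02 -0.02 -0.02] w 91.2 j6 1.7invalid input
```

All keys are required in every row.

```bash
python3 -m inch '[{"x":2.8,"y":-1.8,"z":0,"yaw":0,"gripper":1},{"x":2.8,"y":-1.8,"z":0,"yaw":0,"gripper":1},{"x":2.8,"y":-1.8,"z":0,"yaw":0,"gripper":1},{"x":2.8,"y":-1.8,"z":0,"yaw":0,"gripper":1},{"x":2.8,"y":-1.8,"z":0,"yaw":0,"gripper":1},{"x":2.8,"y":-1.8,"z":0,"yaw":0,"gripper":1},{"x":2.8,"y":-1.8,"z":0,"yaw":0,"gripper":1},{"x":2.8,"y":-1.8,"z":0,"yaw":0,"gripper":1},{"x":2.8,"y":-1.8,"z":0,"yaw":0,"gripper":1},{"x":2.8,"y":-1.8,"z":0,"yaw":0,"gripper":1},{"x":2.8,"y":-1.8,"z":0,"yaw":0,"gripper":1},{"x":2.8,"y":-1.8,"z":0,"yaw":0,"gripper":1}]'
python3 -m inch '[{"x":2.8,"y":-1.8,"z":0,"yaw":0,"gripper":1},{"x":2.8,"y":-1.8,"z":0,"yaw":0,"gripper":1},{"x":0,"y":0,"z":0,"yaw":-1,"gripper":1},{"x":0,"y":0,"z":0,"yaw":-1,"gripper":1},{"x":0,"y":0,"z":0,"yaw":-1,"gripper":1},{"x":0,"y":0,"z":0,"yaw":-1,"gripper":1},{"x":0,"y":0,"z":0,"yaw":-1,"gripper":1},{"x":0,"y":0,"z":0,"yaw":-1,"gripper":1},{"x":0,"y":0,"z":0,"yaw":-1,"gripper":1},{"x":0,"y":0,"z":0,"yaw":-1,"gripper":1},{"x":0,"y":0,"z":0,"yaw":-1,"gripper":1},{"x":0,"y":0,"z":0,"yaw":-1,"gripper":1}]'
python3 -m inch '[{"x":0,"y":0,"z":0,"yaw":-1,"gripper":1},{"x":0,"y":0,"z":0,"yaw":-1,"gripper":1},{"x":0,"y":0,"z":0,"yaw":-1,"gripper":1},{"x":0,"y":0,"z":0,"yaw":-1,"gripper":1},{"x":0,"y":0,"z":0,"yaw":-1,"gripper":1},{"x":0,"y":0,"z":0,"yaw":-1,"gripper":1},{"x":0,"y":0,"z":0,"yaw":-1,"gripper":1},{"x":0,"y":0,"z":0,"yaw":-1,"gripper":1},{"x":0,"y":0,"z":0,"yaw":-0.6,"gripper":1},{"x":0,"y":0,"z":0,"yaw":0,"gripper":1},{"x":0,"y":0,"z":0,"yaw":0,"gripper":1}]'
python3 -c "
from h import *
go(500,-137.7,150,113.6)"
```

```text
time_s: 1.18
ee_pos: [460.9, -190.4, 235.7]
ee_rot: [-180.0, 0.0, 20.5]
force: [0.6, -0.5, -0.3]
gripper_width: 91.1
time_s: 2.18
ee_pos: [500.0, -138.5, 235.5]
ee_rot: [-179.9, 0.0, 70.8]
force: [0.1, -0.6, 0.0]
gripper_width: 91.1
time_s: 3.1
ee_pos: [500.0, -138.5, 235.7]
ee_rot: [-180.0, -0.0, 113.4]
force: [0.3, -0.5, 0.2]
gripper_width: 91.1
cm [0.073 0.036 8.565] yawunits -0.04 | 3.1 [ 500.  -138.5  235.7] [-1.7997e+02 -2.0000e-02  1.1342e+02] F [ 0.3 -0.5  0.2] T [ 0.04 -0.15 -0.02] w 91.1 j6 -40.2
```

```bash
python3 -m inch '[{"x":0.07,"y":0.04,"z":2.5,"yaw":0,"gripper":0},{"x":0,"y":0,"z":2.5,"yaw":0,"gripper":0},{"x":0,"y":0,"z":2.5,"yaw":0,"gripper":0},{"x":0,"y":0,"z":2.0,"yaw":0,"gripper":0},{"x":0,"y":0,"z":1.5,"yaw":0,"gripper":0},{"x":0,"y":0,"z":1.5,"yaw":0,"gripper":0},{"x":0,"y":0,"z":1.3,"yaw":0,"gripper":0},{"x":0,"y":0,"z":1.3,"yaw":0,"gripper":0},{"x":0,"y":0,"z":0,"yaw":0,"gripper":0},{"x":0,"y":0,"z":0,"yaw":0,"gripper":0}]'
python3 -c "
from h import *
g=grab('top','top1');s=grab('side','side1');go(500,-137.7,85,113.6)
crop('side1',200,180,320,290,5,'s2')"
```

```text
time_s: 3.93
ee_pos: [500.0, -137.7, 84.5]
ee_rot: [-179.9, -0.1, 113.5]
force: [1.5, -0.1, -0.7]
gripper_width: 45.4
cm [ 0.06  -0.07   0.066] yawunits -0.03 | 4.0333 [ 500.9 -138.    85.7] [1.7994e+02 5.0000e-02 1.1347e+02] F [-0.1 -0.2  0.1] T [-0.01 -0.12 -0.04] w 45.7 j6 -40.1
```

View pics/s2.png

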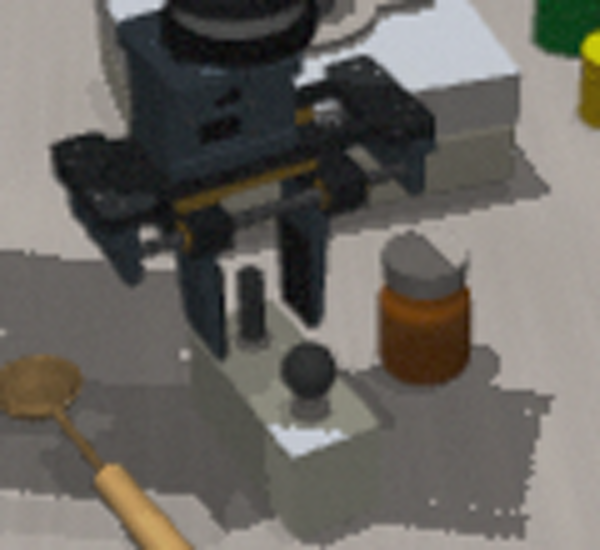

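The pin handle (crop (250,305)) stands between the open fingers, and the plug and jar are clear. I'll close at 30 N and lift.

```bash
python3 -m inch '[{"x":0,"y":0,"z":0,"yaw":0,"gripper":-1},{"x":0,"y":0,"z":0,"yaw":0,"gripper":-1},{"x":0,"y":0,"z":0,"yaw":0,"gripper":-1},{"x":0,"y":0,"z":0,"yaw":0,"gripper":-1},{"x":0,"y":0,"z":0,"yaw":0,"gripper":-1},{"x":0,"y":0,"z":0,"yaw":0,"gripper":-1},{"x":0,"y":0,"z":0,"yaw":0,"gripper":-1},{"x":0,"y":0,"z":0,"yaw":0,"gripper":-1}]' 30
python3 -c "
from h import *
go(500,-137.7,85,113.6)"
```

```text
time_s: 4.7
ee_pos: [500.4, -137.9, 85.2]
ee_rot: [180.0, 0.0, 113.5]
force: [-0.9, 0.3, 2.4]
gripper_width: 13.0
cm [ 0.029 -0.027  0.017] yawunits -0.02 | 4.7 [ 500.4 -137.9   85.2] [1.7999e+02 1.0000e-02 1.1350e+02] F [-0.9  0.3  2.4] T [-0.02 -0.01  0.04] w 13.0 j6 -40.2
```

```bash
python3 -m inch '[{"x":0,"y":0,"z":-0.5,"yaw":0,"gripper":-1},{"x":0,"y":0,"z":-1,"yaw":0,"gripper":-1},{"x":0,"y":0,"z":-1.5,"yaw":0,"gripper":-1},{"x":0,"y":0,"z":-2,"yaw":0,"gripper":-1},{"x":0,"y":0,"z":-2,"yaw":0,"gripper":-1},{"x":0,"y":0,"z":-2,"yaw":0,"gripper":-1},{"x":0,"y":0,"z":-2,"yaw":0,"gripper":-1},{"x":0,"y":0,"z":-2,"yaw":0,"gripper":-1},{"x":0,"y":0,"z":-1.5,"yaw":0,"gripper":-1},{"x":0,"y":0,"z":-0.5,"yaw":0,"gripper":-1}]'
python3 -m inch '[{"x":1,"y":0.94,"z":0,"yaw":0,"gripper":-1},{"x":2.1,"y":1.97,"z":0,"yaw":0,"gripper":-1},{"x":2.2,"y":2.07,"z":0,"yaw":0,"gripper":-1},{"x":2.2,"y":2.07,"z":0,"yaw":0,"gripper":-1},{"x":2.2,"y":2.07,"z":0,"yaw":0,"gripper":-1},{"x":2.2,"y":2.07,"z":0,"yaw":0,"gripper":-1},{"x":2.2,"y":2.07,"z":0,"yaw":0,"gripper":-1},{"x":2.2,"y":2.07,"z":0,"yaw":0,"gripper":-1},{"x":2.2,"y":2.07,"z":0,"yaw":0,"gripper":-1},{"x":2.2,"y":2.07,"z":0,"yaw":0,"gripper":-1},{"x":1.6,"y":1.5,"z":0,"yaw":0,"gripper":-1},{"x":1,"y":0.95,"z":0,"yaw":0,"gripper":-1}]'
python3 -m inch '[{"x":0,"y":0,"z":0,"yaw":-1,"gripper":-1},{"x":0,"y":0,"z":0,"yaw":-1,"gripper":-1},{"x":0,"y":0,"z":0,"yaw":-1,"gripper":-1},{"x":0,"y":0,"z":0,"yaw":-1,"gripper":-1},{"x":0,"y":0,"z":0,"yaw":-1,"gripper":-1},{"x":0,"y":0,"z":0,"yaw":-1,"gripper":-1},{"x":0,"y":0,"z":0,"yaw":-1,"gripper":-1},{"x":0,"y":0,"z":0,"yaw":-1,"gripper":-1},{"x":0,"y":0,"z":0,"yaw":-1,"gripper":-1},{"x":0,"y":0,"z":0,"yaw":0,"gripper":-1},{"x":0,"y":0,"z":0,"yaw":0,"gripper":-1}]'
python3 -c "
from h import *
go(608.3,163.6,180)"
```

```text
time_s: 5.53
ee_pos: [501.5, -138.1, 238.3]
ee_rot: [179.8, 0.2, 113.5]
force: [-0.4, 0.2, -0.3]
gripper_width: 13.1
time_s: 6.53
ee_pos: [608.6, 165.7, 234.2]
ee_rot: [-180.0, -0.0, 113.6]
force: [-0.0, 0.6, -0.3]
gripper_width: 13.4
time_s: 7.45
ee_pos: [608.2, 162.8, 234.7]
ee_rot: [-180.0, -0.0, 158.3]
force: [-0.7, -0.4, -0.2]
gripper_width: 13.5
cm [0.016 0.083 5.472] yawunits None | 7.45 [608.2 162.8 234.7] [-1.7996e+02 -3.0000e-02  1.5835e+02] F [-0.7 -0.4 -0.2] T [ 0.08 -0.12  0.01] w 13.5 j6 -54.4
```

```bash
python3 -m inch '[{"x":0.02,"y":0.08,"z":1.2,"yaw":0,"gripper":-1},{"x":0,"y":0,"z":1.8,"yaw":0,"gripper":-1},{"x":0,"y":0,"z":1.5,"yaw":0,"gripper":-1},{"x":0,"y":0,"z":0.7,"yaw":0,"gripper":-1},{"x":0,"y":0,"z":0,"yaw":0,"gripper":-1},{"x":0,"y":0,"z":0,"yaw":0,"gripper":-1}]'
python3 -c "
from h import *
go(608.3,163.6,180)
g=grab('side','side2'); go(608.3,163.6,180)
crop('side2',230,130,310,200,8,'s3'); print(proj(g,[[608.3,163.6,95],[608.3,163.6,113],[608.3,163.6,153]]))"
```

```text
time_s: 7.95
ee_pos: [608.6, 164.0, 183.0]
ee_rot: [-180.0, -0.0, 158.4]
force: [-0.6, 0.4, 0.3]
gripper_width: 13.6
cm [ 0.015 -0.047  0.303] yawunits None | 7.95 [608.6 164.  183. ] [-179.98   -0.    158.45] F [-0.6  0.4  0.3] T [ 0.1  -0.14 -0.  ] w 13.6 j6 -54.4
cm [ 0.05  -0.074  0.377] yawunits None | 8.0 [609.  164.1 183.8] [1.7996e+02 7.0000e-02 1.5846e+02] F [ 0.1 -0.4 -0.3] T [ 0.07 -0.14  0.05] w 13.2 j6 -54.4
[[279.5 177.5]
 [279.5 172.5]
 [279.4 161.1]]
```

View pics/s3.png

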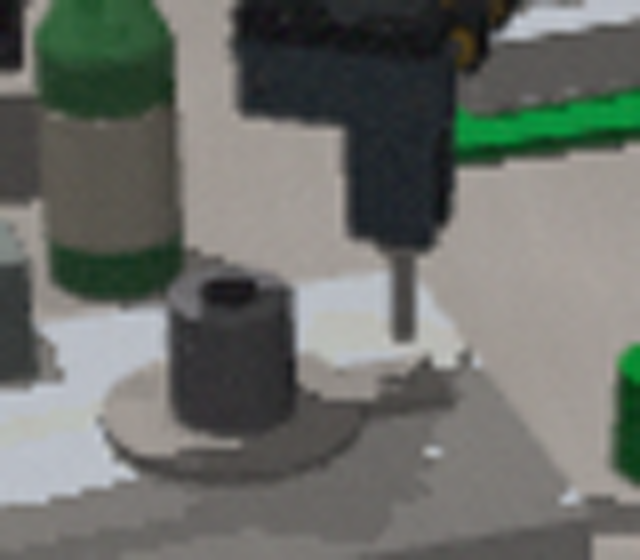

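The pin tip is at full pixel (280.1,172.1) against an expected (279.5,172.5), so about 1 mm right of the hole. A small correction, then a guarded descent.

```bash
python3 -m inch '[{"x":0.04,"y":-0.05,"z":0.6,"yaw":0,"gripper":-1},{"x":0,"y":0,"z":0.6,"yaw":0,"gripper":-1},{"x":0,"y":0,"z":0.5,"yaw":0,"gripper":-1},{"x":0,"y":0,"z":0.3,"yaw":0,"gripper":-1},{"x":0,"y":0,"z":0.3,"yaw":0,"gripper":-1},{"x":0,"y":0,"z":0,"yaw":0,"gripper":-1}]'
python3 -m inch '[{"x":0,"y":0,"z":0.3,"yaw":0,"gripper":-1},{"x":0,"y":0,"z":0.2,"yaw":0,"gripper":-1},{"x":0,"y":0,"z":0,"yaw":0,"gripper":-1}]'; python3 -c "
from h import *
go(608.3,163.6,125)"
```

```text
time_s: 8.5
ee_pos: [607.6, 163.7, 159.1]
ee_rot: [-179.9, -0.1, 158.5]
force: [0.1, 0.8, -0.1]
gripper_width: 13.2
time_s: 8.75
ee_pos: [607.8, 163.7, 154.5]
ee_rot: [-180.0, -0.0, 158.5]
force: [0.5, -0.3, -0.9]
gripper_width: 13.4
cm [-0.048  0.007  2.95 ] yawunits None | 8.75 [607.8 163.7 154.5] [-1.7998e+02 -2.0000e-02  1.5850e+02] F [ 0.5 -0.3 -0.9] T [ 0.06 -0.09  0.03] w 13.4 j6 -54.5
```

```bash
python3 -m inch '[{"x":0,"y":0,"z":0.3,"yaw":0,"gripper":-1},{"x":0,"y":0,"z":0.3,"yaw":0,"gripper":-1},{"x":0,"y":0,"z":0.2,"yaw":0,"gripper":-1},{"x":0,"y":0,"z":0,"yaw":0,"gripper":-1}]'
python3 -m inch '[{"x":0,"y":0,"z":0.5,"yaw":0,"gripper":-1},{"x":0,"y":0,"z":0.5,"yaw":0,"gripper":-1},{"x":0,"y":0,"z":0.5,"yaw":0,"gripper":-1},{"x":0,"y":0,"z":0.3,"yaw":0,"gripper":-1},{"x":0,"y":0,"z":0,"yaw":0,"gripper":-1},{"x":0,"y":0,"z":0,"yaw":0,"gripper":-1}]'; python3 -c "
from h import *
go(608.3,163.6,125)"
```

```text
time_s: 9.08
ee_pos: [607.7, 163.7, 146.3]
ee_rot: [-180.0, -0.0, 158.5]
force: [0.5, -0.2, -0.2]
gripper_width: 13.3
time_s: 9.58
ee_pos: [607.8, 163.7, 128.5]
ee_rot: [-180.0, -0.0, 158.5]
force: [-0.5, 0.6, -0.7]
gripper_width: 13.2
cm [-0.046  0.006  0.352] yawunits None | 9.5833 [607.8 163.7 128.5] [-1.7997e+02 -3.0000e-02  1.5850e+02] F [-0.5  0.6 -0.7] T [ 0.12 -0.01 -0.01] w 13.2 j6 -54.5
```

```bash
python3 -m inch '[{"x":0,"y":0,"z":0.2,"yaw":0,"gripper":-1},{"x":0,"y":0,"z":0.15,"yaw":0,"gripper":-1},{"x":0,"y":0,"z":0.05,"yaw":0,"gripper":-1},{"x":0,"y":0,"z":0,"yaw":0,"gripper":-1}]';python3 -m inch '[{"x":0,"y":0,"z":0.05,"yaw":0,"gripper":-1},{"x":0,"y":0,"z":0.05,"yaw":0,"gripper":-1},{"x":0,"y":0,"z":0,"yaw":0,"gripper":-1}]'
```

```text
time_s: 9.92
ee_pos: [608.0, 163.8, 125.2]
ee_rot: [180.0, 0.0, 158.5]
force: [-0.8, 1.1, 0.3]
gripper_width: 13.2
time_s: 10.17
ee_pos: [608.0, 163.8, 125.1]
ee_rot: [180.0, 0.0, 158.5]
force: [-3.6, 0.3, 5.4]
gripper_width: 13.3
```

Contact came at the expected seating height. I'll release and rise.

```bash
python3 -m inch '[{"x":0,"y":0,"z":0,"yaw":0,"gripper":0},{"x":0,"y":0,"z":0,"yaw":0,"gripper":0},{"x":0,"y":0,"z":0,"yaw":0,"gripper":0},{"x":0,"y":0,"z":0,"yaw":0,"gripper":0},{"x":0,"y":0,"z":0,"yaw":0,"gripper":0},{"x":0,"y":0,"z":-1,"yaw":0,"gripper":0},{"x":0,"y":0,"z":-2,"yaw":0,"gripper":0},{"x":0,"y":0,"z":-2.5,"yaw":0,"gripper":0},{"x":0,"y":0,"z":-2,"yaw":0,"gripper":0},{"x":0,"y":0,"z":-0.5,"yaw":0,"gripper":0},{"x":0,"y":0,"z":0,"yaw":0,"gripper":0},{"x":0,"y":0,"z":0,"yaw":0,"gripper":0}]'
python3 -c "
from h import *
go(542.3,147.5,180)
g=grab('side','side3')
crop('side3',230,130,310,200,8,'s4'); print(proj(g,[[608.3,163.6,95],[608.3,163.6,139]]))"
```

```text
time_s: 11.17
ee_pos: [607.6, 163.7, 203.5]
ee_rot: [-180.0, -0.0, 158.5]
force: [0.1, 0.2, 0.1]
gripper_width: 45.5
cm [ 5.481 -3.895  2.351] yawunits None | 11.1667 [607.6 163.7 203.5] [-1.7997e+02 -3.0000e-02  1.5850e+02] F [0.1 0.2 0.1] T [ 0.04 -0.12  0.03] w 45.5 j6 -54.5
[[279.5 177.5]
 [279.4 165.1]]
```

View pics/s4.png

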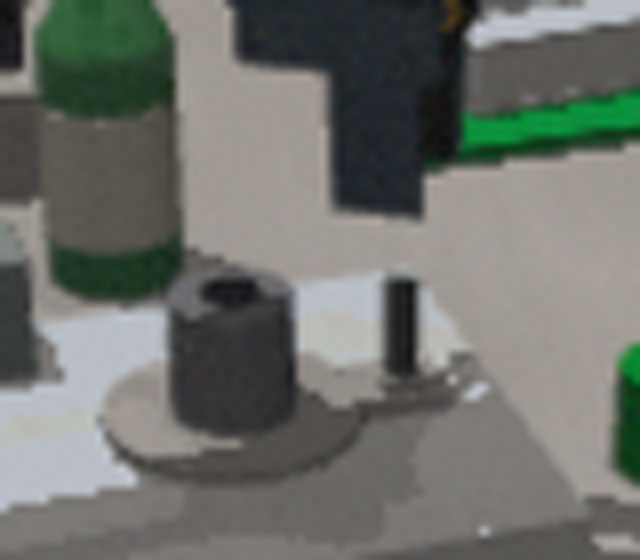

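The pin stands upright with its collar on the ear, handle top at full pixel ≈(280,165) as predicted. Now I'll move over the cap.

```bash
python3 -m inch '[{"x":1,"y":-0.7,"z":0,"yaw":0,"gripper":0.5},{"x":1.5,"y":-1.05,"z":0,"yaw":0,"gripper":0.5},{"x":1.5,"y":-1.05,"z":0,"yaw":0,"gripper":0.5},{"x":1.0,"y":-0.7,"z":0,"yaw":0,"gripper":0.5},{"x":0.53,"y":-0.36,"z":0,"yaw":0,"gripper":0.5},{"x":0,"y":0,"z":1,"yaw":0,"gripper":0.5},{"x":0,"y":0,"z":1.5,"yaw":0,"gripper":0.5},{"x":0,"y":0,"z":1.5,"yaw":0,"gripper":0.5},{"x":0,"y":0,"z":1.5,"yaw":0,"gripper":0.5},{"x":0,"y":0,"z":1.2,"yaw":0,"gripper":0.5},{"x":0,"y":0,"z":0.8,"yaw":0,"gripper":0.5},{"x":0,"y":0,"z":0,"yaw":0,"gripper":0.5}]'
python3 -c "
from h import *
print(proj(load('side3'),[[542,148,145]]))
go(542,148,128)"
```

```text
time_s: 12.22
ee_pos: [541.5, 147.9, 126.0]
ee_rot: [-179.8, -0.2, 158.5]
force: [-0.1, -0.3, -0.5]
gripper_width: 68.5
[[258.6 166.7]]
cm [-0.044  0.033 -0.198] yawunits None | 12.2167 [541.5 147.9 126. ] [-179.83   -0.22  158.5 ] F [-0.1 -0.3 -0.5] T [ 0.02 -0.13  0.  ] w 68.5 j6 -54.4
```

```bash
python3 -m inch '[{"x":-0.03,"y":0.03,"z":0,"yaw":0,"gripper":-1},{"x":0,"y":0,"z":0,"yaw":0,"gripper":-1},{"x":0,"y":0,"z":0,"yaw":0,"gripper":-1},{"x":0,"y":0,"z":0,"yaw":0,"gripper":-1},{"x":0,"y":0,"z":0,"yaw":0,"gripper":-1},{"x":0,"y":0,"z":0,"yaw":0,"gripper":-1},{"x":0,"y":0,"z":0,"yaw":0,"gripper":-1}]' 25
python3 -c "
from h import *
go(542,148,128)"
```

```text
time_s: 12.8
ee_pos: [543.4, 148.4, 129.6]
ee_rot: [179.9, 0.1, 158.5]
force: [0.7, -0.5, 2.7]
gripper_width: 49.2
cm [ 0.112 -0.091  0.163] yawunits None | 12.8 [543.4 148.4 129.6] [1.7994e+02 9.0000e-02 1.5850e+02] F [ 0.7 -0.5  2.7] T [ 0.13 -0.28 -0.03] w 49.2 j6 -54.4
```

Gripped at 49 mm with little side load. Try anticlockwise (tool yaw negative) 10°.

```bash
python3 -m inch '[{"x":0,"y":0,"z":0,"yaw":-0.5,"gripper":-1},{"x":0,"y":0,"z":0,"yaw":-0.5,"gripper":-1}]'; python3 -c "
from h import *
go(542,148,128)"
python3 -m inch '[{"x":0,"y":0,"z":0,"yaw":-0.5,"gripper":-1},{"x":0,"y":0,"z":0,"yaw":-0.5,"gripper":-1},{"x":0,"y":0,"z":0,"yaw":0,"gripper":-1}]'; python3 -c "
from h import *
go(542,148,128)"
```

```text
time_s: 12.97
ee_pos: [543.5, 148.7, 129.6]
ee_rot: [179.9, 0.1, 163.6]
force: [1.8, 1.0, 0.9]
gripper_width: 49.0
cm [ 0.128 -0.109  0.163] yawunits None | 12.9667 [543.5 148.7 129.6] [1.7990e+02 1.1000e-01 1.6357e+02] F [1.8 1.  0.9] T [ 0.17 -0.31 -0.38] w 49.0 j6 -59.5
time_s: 13.22
ee_pos: [543.5, 148.9, 129.6]
ee_rot: [179.9, 0.1, 168.4]
force: [1.6, 1.9, 1.1]
gripper_width: 49.6
cm [ 0.134 -0.121  0.155] yawunits None | 13.2167 [543.5 148.9 129.6] [1.7987e+02 1.0000e-01 1.6840e+02] F [1.6 1.9 1.1] T [ 0.44 -0.33 -0.65] w 49.6 j6 -64.3
```

A resisting torque of −0.65 N m looks like blocked and slipping. Try clockwise for comparison.

```bash
python3 -m inch '[{"x":0,"y":0,"z":0,"yaw":0.5,"gripper":-1},{"x":0,"y":0,"z":0,"yaw":0.5,"gripper":-1},{"x":0,"y":0,"z":0,"yaw":0.5,"gripper":-1},{"x":0,"y":0,"z":0,"yaw":0.5,"gripper":-1}]'; python3 -c "
from h import *
go(542,148,128)"
python3 -m inch '[{"x":0,"y":0,"z":0,"yaw":0.5,"gripper":-1},{"x":0,"y":0,"z":0,"yaw":0.5,"gripper":-1},{"x":0,"y":0,"z":0,"yaw":0.5,"gripper":-1},{"x":0,"y":0,"z":0,"yaw":0.5,"gripper":-1},{"x":0,"y":0,"z":0,"yaw":0,"gripper":-1}]'; python3 -c "
from h import *
go(542,148,128)"
```

```text
time_s: 13.55
ee_pos: [542.9, 148.4, 129.6]
ee_rot: [180.0, 0.0, 158.4]
force: [0.4, 0.5, 3.5]
gripper_width: 49.1
cm [ 0.067 -0.065  0.155] yawunits None | 13.55 [542.9 148.4 129.6] [1.7999e+02 4.0000e-02 1.5837e+02] F [0.4 0.5 3.5] T [ 0.23 -0.11 -0.  ] w 49.1 j6 -54.2
time_s: 13.97
ee_pos: [542.7, 148.3, 129.5]
ee_rot: [180.0, 0.0, 148.4]
force: [-1.4, 0.4, 4.7]
gripper_width: 49.2
cm [ 0.048 -0.064  0.151] yawunits None | 13.9667 [542.7 148.3 129.5] [1.7999e+02 2.0000e-02 1.4844e+02] F [-1.4  0.4  4.7] T [ 0.14 -0.11 -0.01] w 49.2 j6 -44.3
```

Clockwise turns freely at zero torque, so the thread is reversed. I'll continue to the stop.

```bash
python3 -m inch '[{"x":0,"y":0,"z":0,"yaw":0.5,"gripper":-1},{"x":0,"y":0,"z":0,"yaw":0.5,"gripper":-1},{"x":0,"y":0,"z":0,"yaw":0.5,"gripper":-1},{"x":0,"y":0,"z":0,"yaw":0.5,"gripper":-1},{"x":0,"y":0,"z":0,"yaw":0.5,"gripper":-1},{"x":0,"y":0,"z":0,"yaw":0.5,"gripper":-1},{"x":0,"y":0,"z":0,"yaw":0.5,"gripper":-1},{"x":0,"y":0,"z":0,"yaw":0.5,"gripper":-1},{"x":0,"y":0,"z":0,"yaw":0.5,"gripper":-1},{"x":0,"y":0,"z":0,"yaw":0.5,"gripper":-1},{"x":0,"y":0,"z":0,"yaw":0.5,"gripper":-1},{"x":0,"y":0,"z":0,"yaw":0.5,"gripper":-1}]'; python3 -c "
from h import *
go(542,148,128)"
python3 -m inch '[{"x":0,"y":0,"z":0,"yaw":0.5,"gripper":-1},{"x":0,"y":0,"z":0,"yaw":0.5,"gripper":-1}]'; python3 -c "
from h import *
go(542,148,128)"
python3 -m inch '[{"x":0,"y":0,"z":0,"yaw":0.5,"gripper":-1},{"x":0,"y":0,"z":0,"yaw":0.5,"gripper":-1}]'; python3 -c "
from h import *
go(542,148,128)"
```

```text
time_s: 14.97
ee_pos: [543.0, 148.3, 129.5]
ee_rot: [180.0, 0.0, 118.4]
force: [-0.9, 0.2, 3.7]
gripper_width: 49.4
cm [ 0.02  -0.103  0.154] yawunits None | 14.9667 [543.  148.3 129.5] [1.7995e+02 4.0000e-02 1.1845e+02] F [-0.9  0.2  3.7] T [ 0.05 -0.16  0.06] w 49.4 j6 -14.3
time_s: 15.13
ee_pos: [543.0, 148.2, 129.5]
ee_rot: [180.0, 0.0, 113.4]
force: [-0.0, 0.9, 4.5]
gripper_width: 49.0
cm [ 0.019 -0.104  0.155] yawunits None | 15.1333 [543.  148.2 129.5] [1.7995e+02 3.0000e-02 1.1345e+02] F [-0.   0.9  4.5] T [ 0.07 -0.15  0.06] w 49.0 j6 -9.3
time_s: 15.3
ee_pos: [543.0, 148.3, 129.5]
ee_rot: [180.0, 0.0, 108.4]
force: [-0.9, 0.1, 4.3]
gripper_width: 49.0
cm [ 0.008 -0.104  0.152] yawunits None | 15.3 [543.  148.3 129.5] [1.7995e+02 3.0000e-02 1.0845e+02] F [-0.9  0.1  4.3] T [ 0.04 -0.11  0.06] w 49.0 j6 -4.3
```

```bash
for i in 1 2 3; do :; done
python3 -m inch '[{"x":0,"y":0,"z":0,"yaw":0.5,"gripper":-1}]' >/dev/null; python3 -c "
from h import *
go(542,148,128)"
python3 -m inch '[{"x":0,"y":0,"z":0,"yaw":0.5,"gripper":-1}]' >/dev/null; python3 -c "
from h import *
go(542,148,128)"
python3 -m inch '[{"x":0,"y":0,"z":0,"yaw":0.5,"gripper":-1}]' >/dev/null; python3 -c "
from h import *
go(542,148,128)"
```

```text
cm [ 0.012 -0.087  0.154] yawunits None | 15.3833 [542.9 148.1 129.5] [1.7997e+02 4.0000e-02 1.0596e+02] F [-1.3 -0.5  4.5] T [-0.09  0.01  0.12] w 49.0 j6 -1.8
cm [ 0.021 -0.044  0.154] yawunits None | 15.4667 [542.5 147.9 129.5] [-1.7997e+02  5.0000e-02  1.0347e+02] F [-2.7 -1.2  6.1] T [-0.19  0.18  0.11] w 49.2 j6 0.7
cm [0.031 0.005 0.153] yawunits None | 15.55 [542.  147.7 129.5] [-1.7991e+02  7.0000e-02  1.0098e+02] F [-3.5 -1.4  7.8] T [-0.3   0.3   0.14] w 48.8 j6 3.2
```

```bash
python3 -m inch '[{"x":0,"y":0,"z":0,"yaw":0.5,"gripper":-1}]' >/dev/null; python3 -c "
from h import *
go(542,148,128)"
python3 -m inch '[{"x":0,"y":0,"z":0,"yaw":0.5,"gripper":-1}]' >/dev/null; python3 -c "
from h import *
go(542,148,128)"
python3 -m inch '[{"x":0,"y":0,"z":0,"yaw":0,"gripper":-1}]' >/dev/null; python3 -c "
from h import *
go(542,148,128)"
```

```text
cm [0.051 0.043 0.153] yawunits None | 15.6333 [541.7 147.4 129.5] [-1.7986e+02  1.1000e-01  9.8510e+01] F [-4.2 -3.2  7.7] T [-0.4   0.45  0.29] w 49.0 j6 5.7
cm [0.074 0.064 0.151] yawunits None | 15.7167 [541.4 147.2 129.5] [-1.7984e+02  1.5000e-01  9.6070e+01] F [-4.9 -2.8  9.3] T [-0.43  0.46  0.76] w 49.1 j6 8.1
cm [0.074 0.065 0.152] yawunits None | 15.8 [541.4 147.2 129.5] [-1.7984e+02  1.5000e-01  9.6120e+01] F [-3.8 -2.5  8.7] T [-0.47  0.42  0.48] w 49.2 j6 8.1
```

The torque rises and slips, so this is the stop. Ease back 6° and check side load.

```bash
python3 -m inch '[{"x":0,"y":0,"z":0,"yaw":-0.6,"gripper":-1},{"x":0,"y":0,"z":0,"yaw":-0.6,"gripper":-1},{"x":0,"y":0,"z":0,"yaw":0,"gripper":-1},{"x":0,"y":0,"z":0,"yaw":0,"gripper":-1}]' >/dev/null; python3 -c "
from h import *
go(542,148,128)"
```

```text
cm [0.049 0.007 0.155] yawunits None | 16.1333 [542.  147.5 129.6] [-1.7991e+02  8.0000e-02  1.0209e+02] F [-2.8 -2.3  7.3] T [-0.3   0.25  0.08] w 49.2 j6 2.1
```

```bash
python3 -m inch '[{"x":-0.03,"y":-0.05,"z":-0.1,"yaw":0,"gripper":-1},{"x":0,"y":0,"z":0,"yaw":0,"gripper":-1},{"x":0,"y":0,"z":0,"yaw":0,"gripper":-1}]' >/dev/null; python3 -c "
from h import *
go(542,148,128)"
python3 -m inch '[{"x":0,"y":0,"z":-0.15,"yaw":0,"gripper":-1},{"x":0,"y":0,"z":-0.15,"yaw":0,"gripper":-1},{"x":0,"y":0,"z":0,"yaw":0,"gripper":-1}]' >/dev/null; python3 -c "
from h import *
go(542,148,128)"
```

```text
cm [0.032 0.026 0.162] yawunits None | 16.3833 [541.8 147.6 129.6] [-1.7992e+02  3.0000e-02  1.0203e+02] F [-0.9 -0.3  1. ] T [-0.1   0.05  0.  ] w 48.7 j6 2.1
cm [0.016 0.007 0.474] yawunits None | 16.6333 [542.  147.8 132.7] [-1.7993e+02  1.0000e-02  1.0201e+02] F [-1.2 -0.6 -1.4] T [-0.05  0.02  0.02] w 49.1 j6 2.1
```

It has risen 3 mm carrying only the cap's weight, so it's free. Keep lifting.

```bash
python3 -m inch '[{"x":0,"y":0,"z":-0.3,"yaw":0,"gripper":-1},{"x":0,"y":0,"z":-0.4,"yaw":0,"gripper":-1},{"x":0,"y":0,"z":-0.5,"yaw":0,"gripper":-1},{"x":0,"y":0,"z":0,"yaw":0,"gripper":-1}]'
python3 -m inch '[{"x":0,"y":0,"z":-0.6,"yaw":0,"gripper":-1},{"x":0,"y":0,"z":-1,"yaw":0,"gripper":-1},{"x":0,"y":0,"z":-1.2,"yaw":0,"gripper":-1},{"x":0,"y":0,"z":-1.4,"yaw":0,"gripper":-1},{"x":0,"y":0,"z":-1.4,"yaw":0,"gripper":-1},{"x":0,"y":0,"z":-1.4,"yaw":0,"gripper":-1},{"x":0,"y":0,"z":-1.4,"yaw":0,"gripper":-1},{"x":0,"y":0,"z":-1.2,"yaw":0,"gripper":-1},{"x":0,"y":0,"z":-0.8,"yaw":0,"gripper":-1},{"x":0,"y":0,"z":-0.3,"yaw":0,"gripper":-1},{"x":0,"y":0,"z":0,"yaw":0,"gripper":-1},{"x":0,"y":0,"z":0,"yaw":0,"gripper":-1}]'
python3 -m inch '[{"x":0,"y":0,"z":0,"yaw":0,"gripper":-1},{"x":0,"y":0,"z":0,"yaw":0,"gripper":-1},{"x":0,"y":0,"z":0,"yaw":0,"gripper":-1},{"x":0,"y":0,"z":0,"yaw":0,"gripper":-1}]'
python3 -c "
from h import *
go(542,148,128); grab('side','side4'); crop('side4',180,90,330,300,2.8,'s5'); print(np.abs(telemetry.state()['qvel']).max())"
```

```text
time_s: 16.97
ee_pos: [543.1, 148.0, 146.3]
ee_rot: [179.9, 0.0, 102.0]
force: [-0.3, -0.4, -0.6]
gripper_width: 48.7
time_s: 17.97
ee_pos: [542.1, 147.8, 251.6]
ee_rot: [-180.0, 0.0, 102.0]
force: [-0.5, 0.2, -1.2]
gripper_width: 49.3
time_s: 18.3
ee_pos: [542.2, 147.9, 251.4]
ee_rot: [-179.9, 0.0, 102.0]
force: [-0.2, 0.3, -1.0]
gripper_width: 49.0
cm [ 1.8000e-02 -6.0000e-03  1.2345e+01] yawunits None | 18.3 [542.2 147.9 251.4] [-1.7995e+02  1.0000e-02  1.0200e+02] F [-0.2  0.3 -1. ] T [-0.03 -0.08 -0.03] w 49.0 j6 2.1
0.12441723319578461
```

View pics/s5.png

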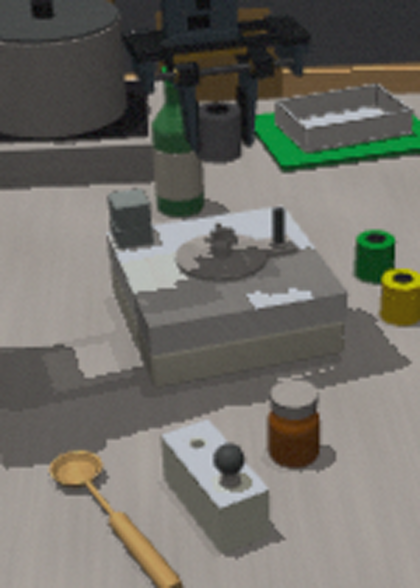

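The crop shows the cap in the gripper at (220,130), level and well above the bare hub stud at (222,240). The pin is still upright in the ear at (278,225), and the plug, jar, spoon and bottle are where they were. Handing in.

```bash
python3 -c "
from h import *
env.job_done()"
```

```text
the job is handed in; nothing more can be done
```

The job is done and handed in at about 18 s of the 72 s allowed; no verdict was reported.

- **Pin:** I took the slim pin from the rack and pushed it through the ear into the housing. Contact came at TCP z 125 mm, the height expected with the collar on the plate. I then let go of it. The pictures after release and at the end show it upright and home.
- **Cap:** Anticlockwise blocked and slipped at about 0.65 N m. Clockwise turned freely, so the thread is reversed. I turned it to the stop, eased back 6°, took off the side load and lifted it straight off.
- **Last checks:** The cap is in the grip (49 mm opening), centred over the hub to about 1 mm. It is level and still, about 122 mm higher than it sat, with only about its own weight on the wrist. The final picture shows the plug, jar, spoon and oil bottle in place. The mug lies outside that crop, so I did not look at it again, but the arm passed well above it. No check failed or disagreed.
- **Input slips:** My first moves were refused whole, with nothing moved, because every row needs all five values.

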